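# Change lamp bases on the drilling jig, notch to the guide

## Robot

A 6-joint arm with a two-finger parallel gripper is mounted at the origin on the work surface. World frame = base frame: x ahead of the robot, y to its left, z up, the work surface at z = 0. Lengths are in m, angles in rad, forces in N, time in s.
With the tool pointing down it reaches from about 0.325 to 0.9 m from the base axis. Payload 6.1 kg.
Tool frame: the origin (TCP) lies between the finger pads; the fingertips stand 25 mm ahead of it and the grasp point (between the pads) lies 6 mm ahead of it; z points along the fingers, y is the direction in which the jaws open and shut (so a half turn about z gives the same grasp; the last joint's range is limited). The gripper opens to 87 mm and grips with 3 to 60 N. Pads are 19 mm wide; open, the fingers measure 117 mm over their backs; the gripper's body (75 mm by 190 mm) begins 51 mm behind the grasp point.
Start: joints at [1.06, 0.22, 1.526, -0, 1.395, -0.126], TCP at [0.235, 0.579, 0.213] pointing down, gripper open.
Joint ranges: [-2.98, 2.98], [-0.91, 2.08], [0.09, 2.57], [-1.24, 4.39], [0.2, 2.65], [-2.68, 2.68]. Speed limits (rad/s): [2.57, 2.57, 3.01, 3.14, 3.14, 3.14].

## Interface

Orientations are given as [roll, pitch, yaw] about the fixed x, y, z axes, in that order (R = Rz(yaw) Ry(pitch) Rx(roll)).
In Python, from station import ctrl gives the robot as it stands.
- The arm moves only by the tool apply_moves, never from a script. Its argument "deltas" is a list of rows, each an object of numbers: "tx", "ty", "tz": the shift along the world's x, y, z in cm; "ax", "ay", "az": the turn, a rotation vector about the world's x, y, z in degrees. In form: [{"tx": .., "ty": .., "tz": .., "ax": .., "ay": .., "az": ..}, ...]. A call has 1 to 5 rows; each row is the pose to reach, as a shift and turn from the pose commanded when the call began; what a row does not reach only later rows make up. A row lasts 1/10 s, in which the tool goes at most 50 mm and 8.59 degrees, less where a joint would pass 70% of its speed; a pose out of reach is approached as far as the arm can. A call with a gripper value outside its range is refused whole. "fingers" is the finger opening in cm, from 0 to 8.7, set as the call begins (left out, the last holds). The fingers move at their own pace and stop on an object; "grip_force" is the grip in N (left out, the last holds). Time passes only in rows, so rows that repeat a pose let the fingers close. It gives the time, the measured TCP pose, the force and the opening at its end, in the units of the state.
- ctrl.observe(): the state, without advancing time (a new reading comes with each control period).
- ctrl.snapshot(name): name is "scene" or "top"; returns a dict with "pixels" (400x640x3 uint8, red, green, blue), "intrinsics" (3x3 intrinsics, pixels), "R" (3x3) and "t" (3): a world point X has camera coordinates R X + t. Camera axes: x right, y down, z forward; pixel columns grow to the right and rows downward; lengths in m; the calibration is good to about 2 mm. A picture is of the moment at which its call begins. There is no depth.
- ctrl.sign_off(): hands the job in, once; it reports no verdict.
Trained networks look in a picture, given as the dict that the camera call returned (one of the last four; its "shot" number tells which), for a name from the list of things; names that differ only in an ending like _2 or _b are one class to them, and where a whole thing is asked for, a point or a joint stands for the part that bears it (a point fixed in the world has none). Each returns a list of dicts, best first, with "score" (0 to 1); they miss things now and then, are a little off and sometimes report something else, mostly with a low value. They report only what shows in the picture. A call takes as long as a camera call.
- ctrl.spot_in(picture, target): "xyz" ([x, y, z] in m, in the coordinates of the camera as it stood for that picture, good to about 4 mm: the middle of the surface that is visible of it).
The state is a dict: "t": time; "joints": joint angles; "qd": joint speeds; "effort": joint torques, N m; "tool_pos": TCP position; "tool_rot": TCP orientation; "force": force on the tool from outside, world axes, zero at the start; "torque": the same for the moment, N m; "grip_width": opening from 0.0 (shut) to 1.0 (fully open).
Only numpy, scipy, OpenCV 4.12 (cv2) and the standard library are available. Lean on these libraries where they do the work, as an engineer would, in place of code of your own. Each camera call takes 0.05 s, during which the arm holds its last target. There are 200 camera calls.

## Task

Clear the drilled lamp base off the jig's round table and stand it on the round cork pad, then stand the fresh lamp base from the drying board centrally on the jig's table with the notch in its foot facing straight at the drill guide, ready for its cable hole. The wood is soft and finished: grip it lightly and set both down gently and upright. Do not knock the jig or disturb the vase, oil bottle, bowl and gouge.

Things in the scene. Friction and masses are not known exactly. Their poses are not given: they have to be found in the camera images.
- drilled: limewood lamp base, 155 mm tall, 0.3 kg: twelve-sided foot 96 mm across flats, 18 mm thick, with one V notch in its rim (26 mm wide, 22 deep); bulb 52 mm across at height 48; plain neck 30 mm in diameter from height 92 to the top. Origin: centre of underside; z up; x from the axis to the notch. A squeeze over 60 N a finger bruises it. At first on the jig's table.
- fresh: limewood lamp base, 155 mm tall, 0.3 kg: twelve-sided foot 96 mm across flats, 18 mm thick, with one V notch in its rim (26 mm wide, 22 deep); bulb 52 mm across at height 48; plain neck 30 mm in diameter from height 92 to the top. Origin: centre of underside; z up; x from the axis to the notch. A squeeze over 60 N a finger bruises it. At first on the drying board.
- notch (a point): middle of the mouth of the fresh lamp base's notch: at the rim of the foot, 48 mm from its axis, 9 mm above its underside
- jig: fixed drilling jig: round dark steel table, 104 mm in diameter, top 30 mm above the bench; green base plate 195 x 116 x 12 mm (x -62 to 133); green upright 36 x 50 mm, 200 mm tall, its near face 92 mm from the table's axis. Origin: on the table's axis at bench height; z up; x from the axis to the upright and its drill guide.
- guide (a point): tip of the drill guide, a level steel tube 18 mm in diameter that sticks out from the upright towards the table's axis; the tip is 62 mm from that axis and its centre 39 mm above the bench (9 mm above the table)
- board: dark drying board fixed on the bench, 120 x 350 mm, 14 mm thick; origin at the centre of its underside, long side along its y. On it stand in any order, 115 mm apart in a row, the fresh lamp base, the vase and the pad.
- pad: round cork pad fixed on the drying board, 112 mm in diameter, 6 mm thick; origin at the centre of its underside, 14 mm above the bench
- vase: turned vase without a notch, 170 mm tall, up to 74 mm in diameter, standing on the drying board; origin at the centre of its underside. Leave alone.
- oil: amber oil bottle, 62 mm in diameter, 190 mm tall, standing on the bench; origin at the centre of its underside. Leave alone.
- bowl: wooden bowl, 110 mm in diameter, 50 mm tall, on the bench just beyond the drying board; origin at the centre of its underside. Leave alone.
- gouge: turning gouge lying on the bench, 250 mm long along its x, 28 mm thick; origin under its middle. Leave alone.

How it is judged:
On the way:
1. the drilled lamp base stands upright and released on the cork pad (horizontal distance between drilled and pad below 0.015 m and z of drilled in the frame of pad between 0.002 and 0.01 m and contact force between the fingers and drilled below 0.2 N and linear speed of drilled below 0.02 m/s and angle between drilled's own z axis and vertical below 0.06 rad), for 0.2 s.
At the end, for the whole second after the job is handed in: Drilled lamp base upright (within 0.06 rad), still and released on the cork pad, its axis within 15 mm of the pad's. Fresh lamp base upright, still and released on the jig's table, its axis within 7 mm of the table's and its notch facing the guide within 0.12 rad (all of step 1 and horizontal distance between fresh and jig below 0.007 m and z of fresh in the frame of jig between 0.026 and 0.034 m and angle between the x axis of fresh and the x axis of jig, either way round below 0.12 rad and x of notch in the frame of jig above 0.036 m and contact force between the fingers and fresh below 0.2 N and linear speed of fresh below 0.02 m/s and angle between fresh's own z axis and vertical below 0.06 rad); the robot touches nothing.
It fails at once if a lamp base squeezed with more than 130 N by the two fingers together (contact force between the fingers and drilled above 130 N or contact force between the fingers and fresh above 130 N).
It fails at once if a lamp base knocked on the pad or the jig with more than 45 N, or let fall by more than about 8 mm (contact force between any of drilled, fresh and pad above 45 N or contact force between any of drilled, fresh and jig above 45 N or (contact force between the fingers and drilled below 0.1 N and linear speed of drilled above 0.4 m/s) or (contact force between the fingers and fresh below 0.1 N and linear speed of fresh above 0.4 m/s)).
It fails at once if a lamp base tipped over (angle between any of drilled, fresh's own z axis and vertical above 0.6 rad).
It fails at once if the robot knocked the jig with more than 10 N (contact force between any of the fingers, the arm and jig above 10 N).
It fails at once if the vase, oil bottle, bowl or gouge moved by more than 15 mm or tipped (distance of any of vase, oil, bowl, gouge from where it was at the start of the episode above 0.015 m or angle between any of vase, oil, bowl's own z axis and vertical above 0.3 rad).
It also fails if it takes over 72 s, if anything falls off the work surface, if the arm or the gripper's body presses on something with over 40 N, if the wrist force passes 120 N, or if a joint passes its speed limit or range.

## Working session

There is one attempt and no reset: what is moved stays moved. The work goes in short steps, Python scripts to look and compute and a tool call to move; the robot and the scene stay as the last step left them, time stands still between calls to the robot, and variables do not carry over. Pictures are saved under pics/ and viewed, about 8 in all and at most 12, crops included, and the job is handed in when it is done.

Besides the shell and the picture viewer there is one more tool, called after "Call:" by a JSON object that holds its "fn" and its "kwargs". apply_moves: Moves the arm, as the interface text tells. Its arguments: {"type":"object","properties":{"deltas":{"type":"array"},"fingers":{"type":"number"},"grip_force":{"type":"number"}},"required":["deltas"]}

```bash
mkdir -p pics; ls; python3 - <<'E'
from station import ctrl
import cv2,numpy as np
o=ctrl.observe(); print(o['tool_pos'],o['tool_rot'],o['t'])
for n in ("top","scene"):
    p=ctrl.snapshot(n); cv2.imwrite(f"pics/{n}1.png",p['pixels'][:,:,::-1])
    R=np.array(p['R']);t=np.array(p['t']); print(n,np.round(p['intrinsics'],1).tolist(),np.round(-R.T@t,3),np.round(R,3).tolist())
    for k in ["drilled","fresh","jig","board","pad","vase","oil","bowl","gouge","notch","guide"]:
        try:
            for d in ctrl.spot_in(p,k)[:3]:
                print(k,round(d['score'],2),np.round(R.T@(np.array(d['xyz'])-t),3))
        except Exception as e: print(k,e)
E
```

```text
pics
[0.23427677 0.57874514 0.2119368 ] [-3.13967118e+00 -2.40262314e-04  2.75683133e+00] 0.0
top [[393.5, 0.0, 319.1], [0.0, 393.5, 192.2], [0.0, 0.0, 1.0]] [0.519 0.022 0.99 ] [[-0.008, -1.0, 0.002], [-0.996, 0.007, -0.094], [0.094, -0.002, -0.996]]
drilled 0.6 [0.473 0.181 0.048]
fresh 0.87 [ 0.524 -0.175  0.031]
jig 0.71 [0.511 0.259 0.012]
board 0.71 [ 0.526 -0.143  0.013]
pad 0.92 [ 0.522 -0.304  0.02 ]
pad 0.41 [0.476 0.181 0.053]
vase 0.69 [ 0.528 -0.066  0.184]
oil 0.84 [ 0.681 -0.005  0.129]
bowl 0.75 [ 0.657 -0.188  0.025]
gouge 0.82 [0.787 0.051 0.024]
notch 0.71 [0.513 0.257 0.014]
notch 0.66 [ 0.524 -0.179  0.03 ]
scene [[368.7, 0.0, 314.9], [0.0, 368.7, 207.2], [0.0, 0.0, 1.0]] [ 1.185 -0.371  0.797] [[0.541, 0.841, 0.018], [0.622, -0.385, -0.682], [-0.566, 0.381, -0.731]]
drilled 0.95 [0.481 0.177 0.067]
drilled 0.65 [ 0.636 -0.177  0.026]
fresh 0.59 [ 0.538 -0.193  0.043]
jig 0.58 [0.534 0.256 0.032]
board 0.89 [ 0.562 -0.153  0.013]
pad 0.85 [ 0.528 -0.305  0.021]
vase 0.82 [ 0.552 -0.086  0.136]
vase 0.65 [ 0.711 -0.023  0.11 ]
oil 0.83 [ 0.712 -0.021  0.109]
bowl 0.96 [ 0.632 -0.175  0.026]
gouge 0.74 [0.813 0.041 0.022]
notch 0.94 [ 0.539 -0.189  0.04 ]
notch 0.62 [ 0.552 -0.086  0.138]
guide 0.82 [0.533 0.26  0.027]
guide 0.31 [0.482 0.18  0.067]
```

```bash
python3 - <<'E'
import cv2
a=cv2.imread('pics/top1.png'); b=cv2.imread('pics/scene1.png')
cv2.imwrite('pics/topL.png',cv2.resize(a[120:290,170:500],None,fx=2.4,fy=2.4,interpolation=cv2.INTER_CUBIC))
E
```

```text
(no output)
```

View pics/scene1.png

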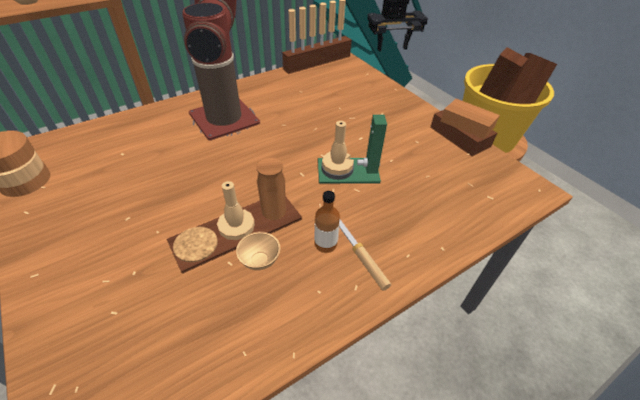

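View pics/top1.png

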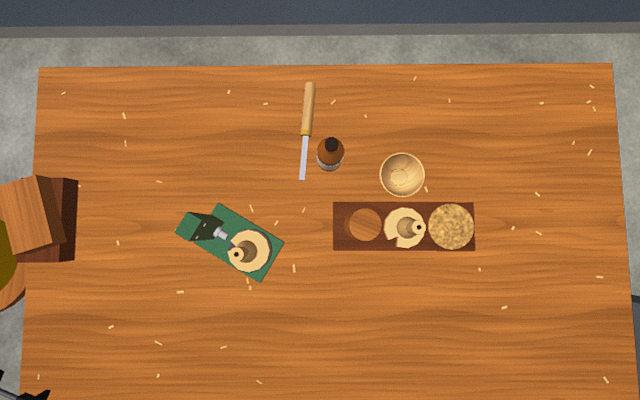

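View pics/topL.png

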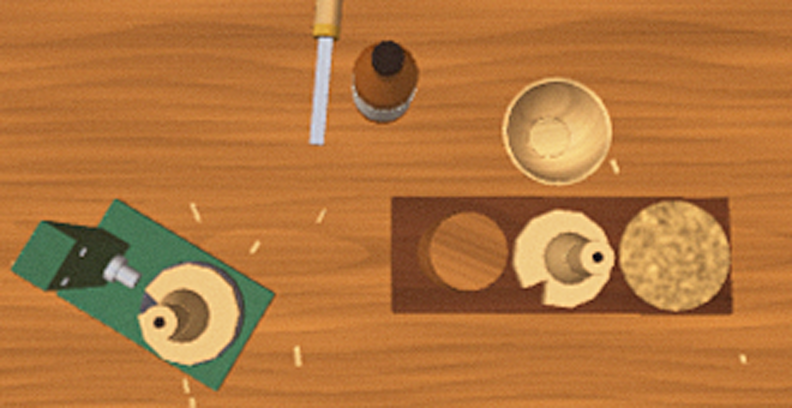

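The top view shows, in full-image pixels, the drilled base on the jig with its neck hole at (236,255). The fresh base has its hole at (419,227) and its notch at about (392,241), facing lower-left. The pad is at (451,227), the vase at (365,224), and the jig upright is to the upper-left. The detections agree with this, except that a few weak ones are mislabelled.

```bash
cat > h.py <<'E'
import numpy as np,cv2
def ray(p,u,v,z):
    K=np.array(p['intrinsics']);R=np.array(p['R']);t=np.array(p['t'])
    c=-R.T@t; d=R.T@np.linalg.inv(K)@np.array([u,v,1.]); return c+d*(z-c[2])/d[2]
def rect(p,x0,y0,n,z,s=0.0005):
    """patch of world plane z centred x0,y0, n px square; image right=-y, down=-x"""
    K=np.array(p['intrinsics']);R=np.array(p['R']);t=np.array(p['t'])
    A=np.array([[0,-s,x0+s*n/2],[-s,0,y0+s*n/2],[0,0,z],[0,0,1]])
    H=K@np.c_[R,t]@A
    return cv2.warpPerspective(p['pixels'][:,:,::-1].copy(),H,(n,n),flags=cv2.INTER_LINEAR|cv2.WARP_INVERSE_MAP)
def p2w(c,r,x0,y0,n,s=0.0005): return x0+s*n/2-s*r, y0+s*n/2-s*c
E
python3 - <<'E'
from station import ctrl
from h import *
p=ctrl.snapshot("top")
print('drilled neck',ray(p,236.2,254.6,.185),'fresh neck',ray(p,419.2,227.3,.169),'pad',ray(p,170+675/2.4,120+256/2.4,.02))
A=rect(p,.525,-.18,400,.032);B=rect(p,.50,.21,500,.012)
C=rect(p,.52,-.30,300,.020)
cv2.imwrite('pics/r1.png',np.hstack([A,B[50:450,50:450]]))
# fresh foot
hsv=cv2.cvtColor(A,cv2.COLOR_BGR2HSV); 
print('foot hsv',hsv[250,200],hsv[170,150], 'board',hsv[320,200])
# green plate
h2=cv2.cvtColor(B,cv2.COLOR_BGR2HSV); m=((h2[...,0]>60)&(h2[...,0]<95)&(h2[...,1]>90)).astype(np.uint8)*255
c=max(cv2.findContours(m,0,2)[0],key=cv2.contourArea); r=cv2.minAreaRect(c); print(r,[np.round(p2w(*q,.5,.21,500),3) for q in cv2.boxPoints(r)])
h3=cv2.cvtColor(C,cv2.COLOR_BGR2HSV); m=(h3[...,2]>120).astype(np.uint8)*255; m=cv2.morphologyEx(m,2,np.ones((9,9)));m=cv2.morphologyEx(m,3,np.ones((9,9)))
for c in cv2.findContours(m,0,2)[0]:
    if cv2.contourArea(c)>8000: (a,b),rr=cv2.minEnclosingCircle(c); print('pad circ',p2w(a,b,.52,-.3,300),rr/2,cv2.contourArea(c))
E
```

```text
drilled neck [0.46998483 0.18845464 0.185     ] fresh neck [ 0.52224839 -0.18782075  0.169     ] pad [ 0.5237257  -0.30463235  0.02      ]
foot hsv [ 17 124 227] [ 19 114 239] board [ 14 176 193]
((231.08929443359375, 269.3204040527344), (382.8399963378906, 225.79905700683594), 31.069961547851562) [array([0.491, 0.331], dtype=float32), array([0.588, 0.272], dtype=float32), array([0.489, 0.108], dtype=float32), array([0.393, 0.167], dtype=float32)]
pad circ (0.52025, -0.29974999999999996) 105.71251678466797 77173.0
```

View pics/r1.png

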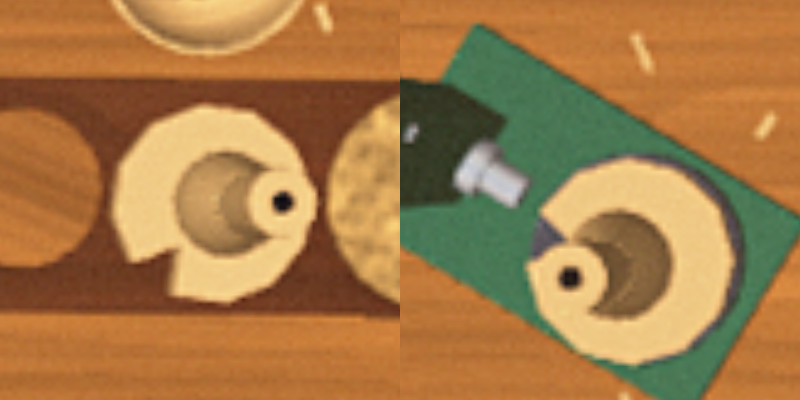

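Estimates so far:
- **Drilled axis:** about (0.470, 0.1885).
- **Fresh base:** about (0.522, −0.188), with its notch facing about 139°.
- **Pad:** (0.524, −0.3045).
- **Jig:** x axis at about 59.2°, table axis at about (0.473, 0.192).

I'll now raise the tool, turn the jaws to −31° and move over the drilled base.

Call:
{"fn": "apply_moves", "kwargs": {"deltas": [{"tx":0,"ty":0,"tz":3,"az":-8},{"tx":1,"ty":-2,"tz":6,"az":-16},{"tx":3,"ty":-5,"tz":7,"az":-24},{"tx":5,"ty":-8.5,"tz":7,"az":-32},{"tx":7,"ty":-12,"tz":7,"az":-40}], "fingers": 7, "grip_force": 25}}

```text
validation failed for argument at $.de...
```

Call:
{"fn": "apply_moves", "kwargs": {"deltas": [{"tx":2,"ty":-3.5,"tz":0,"az":-8},{"tx":4,"ty":-7,"tz":0,"az":-16},{"tx":6,"ty":-10.5,"tz":0,"az":-24},{"tx":8,"ty":-14,"tz":0,"az":-32},{"tx":10,"ty":-17,"tz":0,"az":-40}]}}

```text
validation failed for argument at $.de...
```

Call:
{"fn": "apply_moves", "kwargs": {"deltas": [{"tx":2,"ty":-3.5,"tz":0,"az":-8},{"tx":4,"ty":-7,"tz":0,"az":-16},{"tx":6.6,"ty":-10,"tz":0,"az":-19},{"tx":6.6,"ty":-10,"tz":0,"az":-19},{"tx":6.6,"ty":-10,"tz":0,"az":-19}]}}

```text
validation failed for argument at $.de...
```

Call:
{"fn": "apply_moves", "kwargs": {"deltas": [{"tx":0,"ty":0,"tz":3,"ax":0,"ay":0,"az":-8},{"tx":1,"ty":-2,"tz":6,"ax":0,"ay":0,"az":-16},{"tx":3,"ty":-5,"tz":7,"ax":0,"ay":0,"az":-24},{"tx":5,"ty":-8.5,"tz":7,"ax":0,"ay":0,"az":-32},{"tx":7,"ty":-12,"tz":7,"ax":0,"ay":0,"az":-40}], "fingers": 7, "grip_force": 25}}

```text
t: 1.75
tool_pos: [0.3052, 0.4585, 0.2838]
tool_rot: [3.14, -0.0, 2.054]
force: [0.9, 1.1, -0.1]
grip_width: 0.814
```

Call:
{"fn": "apply_moves", "kwargs": {"deltas": [{"tx":2,"ty":-3.5,"tz":0,"ax":0,"ay":0,"az":-8},{"tx":4,"ty":-7,"tz":0,"ax":0,"ay":0,"az":-16},{"tx":6,"ty":-10.5,"tz":0,"ax":0,"ay":0,"az":-24},{"tx":8,"ty":-14,"tz":0,"ax":0,"ay":0,"az":-32},{"tx":10,"ty":-17,"tz":0,"ax":0,"ay":0,"az":-40}]}}

```text
t: 2.25
tool_pos: [0.4052, 0.2876, 0.2833]
tool_rot: [3.141, -0.0, 1.354]
force: [0.0, 0.1, -0.3]
grip_width: 0.804
```

Call:
{"fn": "apply_moves", "kwargs": {"deltas": [{"tx":2,"ty":-3.5,"tz":0,"ax":0,"ay":0,"az":-8},{"tx":4,"ty":-7,"tz":0,"ax":0,"ay":0,"az":-16},{"tx":6.5,"ty":-10,"tz":0,"ax":0,"ay":0,"az":-18.5},{"tx":6.5,"ty":-10,"tz":0,"ax":0,"ay":0,"az":-18.5},{"tx":6.5,"ty":-10,"tz":0,"ax":0,"ay":0,"az":-18.5}]}}

```text
t: 2.75
tool_pos: [0.4698, 0.1887, 0.283]
tool_rot: [-3.141, -0.0, 1.036]
force: [0.3, 0.7, 0.0]
grip_width: 0.806
```

```bash
python3 - <<'E'
from station import ctrl
from h import *
o=ctrl.observe(); print(np.round(o['tool_pos'],4),np.degrees(o['tool_rot'])-[0,0,90])
p=ctrl.snapshot("scene")
K=np.array(p['intrinsics']);R=np.array(p['R']);t=np.array(p['t'])
def pr(X): q=K@(R@np.array(X)+t); return q[:2]/q[2]
print(pr([.470,.1885,.185]),pr([.5222,-.1878,.169]))
g=p['pixels'][100:300,160:420,::-1]; cv2.imwrite('pics/s2.png',cv2.resize(g,None,fx=3,fy=3,interpolation=2))
E
```

```text
[0.4698 0.1887 0.283 ] [-1.79966034e+02 -3.91331292e-03 -3.06399676e+01]
[339.9122439  123.23678839] [226.70765857 185.12173987]
```

View pics/s2.png

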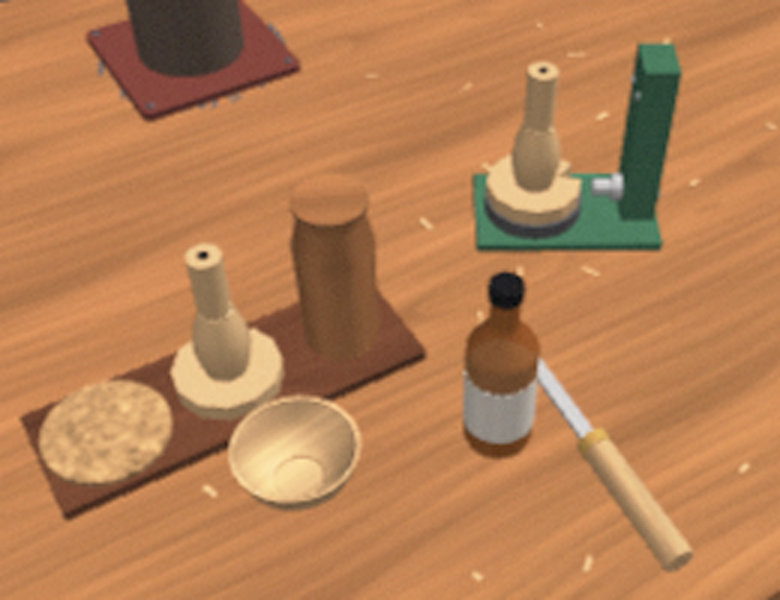

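The hole positions in the scene view, (340.7,123.3) and (227.7,185.0), are within 1 px of the projected estimates, so the axis positions hold. I'll descend and grip.

Call:
{"fn": "apply_moves", "kwargs": {"deltas": [{"tx":0,"ty":0,"tz":-3,"ax":0,"ay":0,"az":0},{"tx":0,"ty":0,"tz":-6,"ax":0,"ay":0,"az":0},{"tx":0,"ty":0,"tz":-9,"ax":0,"ay":0,"az":0},{"tx":0,"ty":0,"tz":-11,"ax":0,"ay":0,"az":0},{"tx":0,"ty":0,"tz":-12.3,"ax":0,"ay":0,"az":0}]}}

```text
t: 3.3
tool_pos: [0.4678, 0.1904, 0.1581]
tool_rot: [-3.139, 0.002, 1.04]
force: [-0.8, 0.8, 0.1]
grip_width: 0.803
```

Call:
{"fn": "apply_moves", "kwargs": {"deltas": [{"tx":0,"ty":0,"tz":0,"ax":0,"ay":0,"az":0},{"tx":0,"ty":0,"tz":0,"ax":0,"ay":0,"az":0},{"tx":0,"ty":0,"tz":0,"ax":0,"ay":0,"az":0},{"tx":0,"ty":0,"tz":0,"ax":0,"ay":0,"az":0},{"tx":0,"ty":0,"tz":0,"ax":0,"ay":0,"az":0}], "fingers": 2, "grip_force": 25}}

```text
t: 3.8
tool_pos: [0.4702, 0.1894, 0.161]
tool_rot: [3.14, -0.001, 1.038]
force: [-0.5, -0.0, -0.7]
grip_width: 0.436
```

Call:
{"fn": "apply_moves", "kwargs": {"deltas": [{"tx":0,"ty":0,"tz":0,"ax":0,"ay":0,"az":0},{"tx":0,"ty":0,"tz":0,"ax":0,"ay":0,"az":0},{"tx":0,"ty":0,"tz":0,"ax":0,"ay":0,"az":0}]}}

```text
t: 4.1
tool_pos: [0.4703, 0.1892, 0.1606]
tool_rot: [3.14, -0.001, 1.037]
force: [1.2, -1.2, 2.7]
grip_width: 0.335
```

Call:
{"fn": "apply_moves", "kwargs": {"deltas": [{"tx":0,"ty":0,"tz":0,"ax":0,"ay":0,"az":0},{"tx":0,"ty":0,"tz":0,"ax":0,"ay":0,"az":0},{"tx":0,"ty":0,"tz":0.5,"ax":0,"ay":0,"az":0},{"tx":0,"ty":0,"tz":1.2,"ax":0,"ay":0,"az":0},{"tx":0,"ty":0,"tz":2,"ax":0,"ay":0,"az":0}]}}

```text
t: 4.6
tool_pos: [0.4685, 0.1892, 0.1794]
tool_rot: [-3.139, 0.002, 1.038]
force: [1.2, 0.2, -3.7]
grip_width: 0.34
```

Call:
{"fn": "apply_moves", "kwargs": {"deltas": [{"tx":0,"ty":0,"tz":2,"ax":0,"ay":0,"az":0},{"tx":0,"ty":0,"tz":4,"ax":0,"ay":0,"az":0},{"tx":0,"ty":0,"tz":6,"ax":0,"ay":0,"az":0},{"tx":0,"ty":0,"tz":8,"ax":0,"ay":0,"az":0},{"tx":0,"ty":0,"tz":10,"ax":0,"ay":0,"az":0}]}}

```text
t: 5.1
tool_pos: [0.4692, 0.1894, 0.281]
tool_rot: [-3.141, 0.0, 1.038]
force: [-0.1, 1.0, -3.5]
grip_width: 0.335
```

Call:
{"fn": "apply_moves", "kwargs": {"deltas": [{"tx":0,"ty":0,"tz":2,"ax":0,"ay":0,"az":0},{"tx":0,"ty":0,"tz":4,"ax":0,"ay":0,"az":0},{"tx":0,"ty":0,"tz":6,"ax":0,"ay":0,"az":0},{"tx":0,"ty":0,"tz":7,"ax":0,"ay":0,"az":0},{"tx":0,"ty":0,"tz":7,"ax":0,"ay":0,"az":0}]}}

```text
t: 5.6
tool_pos: [0.4701, 0.1895, 0.3518]
tool_rot: [3.14, -0.002, 1.038]
force: [0.4, -0.0, -4.7]
grip_width: 0.339
```

```bash
python3 - <<'E'
from station import ctrl
from h import *
o=ctrl.observe(); print(np.round(o['tool_pos'],4),np.degrees(o['tool_rot'])-[0,0,90],o['grip_width'],o['force'])
p=ctrl.snapshot("scene")
g=p['pixels'][0:270,160:440,::-1]; cv2.imwrite('pics/s3.png',cv2.resize(g,None,fx=2.2,fy=2.2,interpolation=2))
E
```

```text
[0.4701 0.1895 0.3518] [ 1.79887615e+02 -1.20428542e-01 -3.05393391e+01] 0.3390760858674214 [ 0.40402717 -0.04656578 -4.70398853]
```

View pics/s3.png

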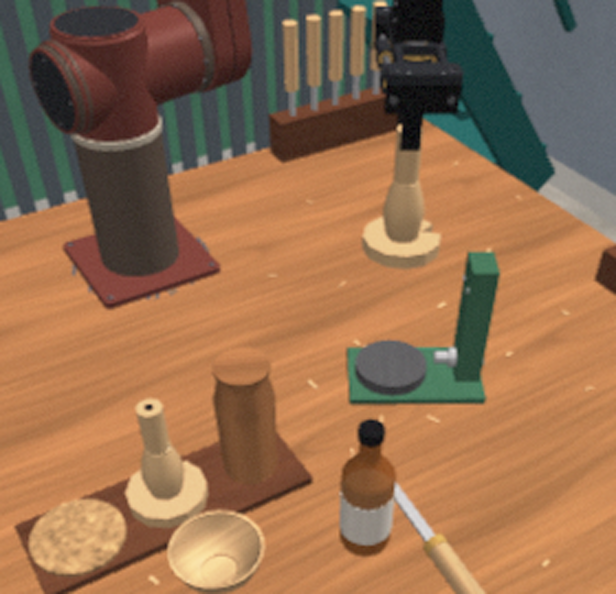

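The picture shows the drilled base held upright at crop (400,230), the bare jig table at (390,367), and the other things undisturbed. I'll carry it over to the pad.

Call:
{"fn": "apply_moves", "kwargs": {"deltas": [{"tx":0.1,"ty":-1,"tz":0,"ax":0,"ay":0,"az":0},{"tx":0.3,"ty":-3,"tz":0,"ax":0,"ay":0,"az":0},{"tx":0.6,"ty":-6,"tz":0,"ax":0,"ay":0,"az":0},{"tx":1,"ty":-9.5,"tz":0,"ax":0,"ay":0,"az":0},{"tx":1.4,"ty":-13,"tz":0,"ax":0,"ay":0,"az":0}]}}

```text
t: 6.15
tool_pos: [0.4828, 0.0576, 0.3485]
tool_rot: [-3.14, 0.002, 1.038]
force: [0.7, -0.4, -4.0]
grip_width: 0.336
```

Call:
{"fn": "apply_moves", "kwargs": {"deltas": [{"tx":0.4,"ty":-3.5,"tz":0,"ax":0,"ay":0,"az":0},{"tx":0.8,"ty":-7,"tz":0,"ax":0,"ay":0,"az":0},{"tx":1.2,"ty":-10.5,"tz":0,"ax":0,"ay":0,"az":0},{"tx":1.6,"ty":-14,"tz":0,"ax":0,"ay":0,"az":0},{"tx":2,"ty":-17.5,"tz":0,"ax":0,"ay":0,"az":0}]}}

```text
t: 6.65
tool_pos: [0.5027, -0.1177, 0.3485]
tool_rot: [-3.139, 0.001, 1.037]
force: [0.9, 0.1, -4.3]
grip_width: 0.334
```

Call:
{"fn": "apply_moves", "kwargs": {"deltas": [{"tx":0.4,"ty":-3.5,"tz":0,"ax":0,"ay":0,"az":0},{"tx":0.8,"ty":-7,"tz":0,"ax":0,"ay":0,"az":0},{"tx":1.2,"ty":-10.5,"tz":0,"ax":0,"ay":0,"az":0},{"tx":1.6,"ty":-14,"tz":0,"ax":0,"ay":0,"az":0},{"tx":1.8,"ty":-16.5,"tz":0,"ax":0,"ay":0,"az":0}]}}

```text
t: 7.15
tool_pos: [0.5204, -0.2834, 0.3479]
tool_rot: [-3.139, 0.001, 1.036]
force: [-0.6, -0.4, -4.3]
grip_width: 0.336
```

Call:
{"fn": "apply_moves", "kwargs": {"deltas": [{"tx":0.1,"ty":-1.5,"tz":0,"ax":0,"ay":0,"az":0},{"tx":0.2,"ty":-2.3,"tz":0,"ax":0,"ay":0,"az":0},{"tx":0.2,"ty":-2.3,"tz":0,"ax":0,"ay":0,"az":0},{"tx":0.2,"ty":-2.3,"tz":0,"ax":0,"ay":0,"az":0}]}}

```text
t: 7.55
tool_pos: [0.5236, -0.3027, 0.3499]
tool_rot: [-3.141, -0.001, 1.038]
force: [0.7, 1.1, -4.3]
grip_width: 0.332
```

```bash
cat > tab.py <<'E'
from station import ctrl
from h import *
p=ctrl.snapshot("top")
B=rect(p,.475,.19,500,.030)
hsv=cv2.cvtColor(B,cv2.COLOR_BGR2HSV)
print('table hsv',hsv[250,250],hsv[200,280])
m=((hsv[...,1]<90)&(hsv[...,2]>40)).astype(np.uint8)*255; m=cv2.morphologyEx(m,2,np.ones((7,7)))
for c in cv2.findContours(m,0,2)[0]:
    if cv2.contourArea(c)>3000: e=cv2.fitEllipse(c); print('ellipse',p2w(*e[0],.475,.19,500),np.array(e[1])/2,cv2.contourArea(c),(cv2.minEnclosingCircle(c)[1])/2)
P=rect(p,.475,.19,600,.012); g=cv2.cvtColor(P,cv2.COLOR_BGR2HSV)
gm=((g[...,0]>60)&(g[...,0]<95)&(g[...,1]>90)).astype(np.uint8)*255
cv2.imwrite('pics/j.png',np.hstack([B[75:425,75:425],cv2.resize(P,(350,350))]))
for nm in ['jig','guide','pad','fresh','drilled']:
    R=np.array(p['R']);t=np.array(p['t'])
    for d in ctrl.spot_in(p,nm)[:1]: print(nm,round(d['score'],2),np.round(R.T@(np.array(d['xyz'])-t),3))
E
python3 tab.py
```

```text
table hsv [150  13 100] [173  11  97]
ellipse (0.47198051452636713, 0.18836885070800782) [105.72387695 107.26009369] 35590.5 54.38850021362305
ellipse (0.5134275360107422, 0.26068580627441407) [31.54380226 41.09500122] 3755.0 21.31768798828125
jig 0.63 [0.494 0.229 0.033]
guide 0.71 [0.497 0.229 0.026]
pad 0.82 [ 0.524 -0.296  0.018]
fresh 0.84 [ 0.523 -0.177  0.031]
drilled 0.6 [ 0.524 -0.284  0.241]
```

View pics/j.png

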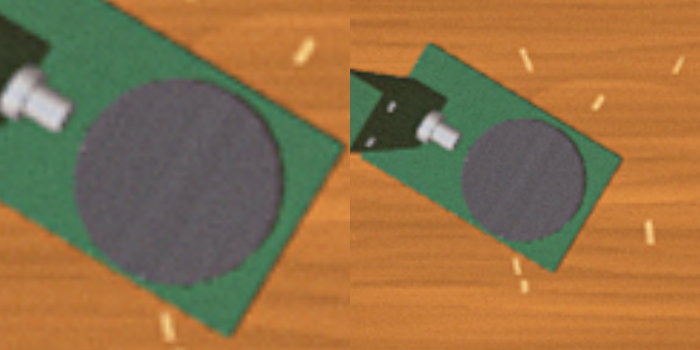

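The rectified view of the bare table puts its centre at about (0.4715, 0.1885). The plate edges and the guide both give 59.2° for the jig's x axis. I'll lower the drilled base onto the pad, slowly at the end.

Call:
{"fn": "apply_moves", "kwargs": {"deltas": [{"tx":0,"ty":0,"tz":-2,"ax":0,"ay":0,"az":0},{"tx":0,"ty":0,"tz":-5,"ax":0,"ay":0,"az":0},{"tx":0,"ty":0,"tz":-8.5,"ax":0,"ay":0,"az":0},{"tx":0,"ty":0,"tz":-12,"ax":0,"ay":0,"az":0},{"tx":0,"ty":0,"tz":-15,"ax":0,"ay":0,"az":0}]}}

```text
t: 8.35
tool_pos: [0.5232, -0.303, 0.1982]
tool_rot: [-3.141, -0.0, 1.038]
force: [-0.4, 0.1, -4.2]
grip_width: 0.339
```

Call:
{"fn": "apply_moves", "kwargs": {"deltas": [{"tx":0,"ty":0,"tz":-1.5,"ax":0,"ay":0,"az":0},{"tx":0,"ty":0,"tz":-2.5,"ax":0,"ay":0,"az":0},{"tx":0,"ty":0,"tz":-3.3,"ax":0,"ay":0,"az":0},{"tx":0,"ty":0,"tz":-3.9,"ax":0,"ay":0,"az":0},{"tx":0,"ty":0,"tz":-4.2,"ax":0,"ay":0,"az":0}]}}

```text
t: 8.85
tool_pos: [0.5241, -0.304, 0.1587]
tool_rot: [3.14, 0.0, 1.038]
force: [0.2, 0.4, -4.2]
grip_width: 0.334
```

Call:
{"fn": "apply_moves", "kwargs": {"deltas": [{"tx":0,"ty":0,"tz":-0.2,"ax":0,"ay":0,"az":0},{"tx":0,"ty":0,"tz":-0.4,"ax":0,"ay":0,"az":0},{"tx":0,"ty":0,"tz":-0.5,"ax":0,"ay":0,"az":0},{"tx":0,"ty":0,"tz":-0.6,"ax":0,"ay":0,"az":0},{"tx":0,"ty":0,"tz":-0.6,"ax":0,"ay":0,"az":0}]}}

```text
t: 9.35
tool_pos: [0.5236, -0.3037, 0.152]
tool_rot: [-3.142, 0.0, 1.038]
force: [-0.2, 0.6, -3.9]
grip_width: 0.339
```

Still hanging, so I'll creep down until the force rises.

Call:
{"fn": "apply_moves", "kwargs": {"deltas": [{"tx":0,"ty":0,"tz":-0.05,"ax":0,"ay":0,"az":0},{"tx":0,"ty":0,"tz":-0.1,"ax":0,"ay":0,"az":0},{"tx":0,"ty":0,"tz":-0.15,"ax":0,"ay":0,"az":0},{"tx":0,"ty":0,"tz":-0.2,"ax":0,"ay":0,"az":0},{"tx":0,"ty":0,"tz":-0.2,"ax":0,"ay":0,"az":0}]}}

```text
t: 9.85
tool_pos: [0.5239, -0.3039, 0.1505]
tool_rot: [3.141, 0.0, 1.038]
force: [0.6, 0.5, -0.7]
grip_width: 0.339
```

Call:
{"fn": "apply_moves", "kwargs": {"deltas": [{"tx":0,"ty":0,"tz":-0.05,"ax":0,"ay":0,"az":0},{"tx":0,"ty":0,"tz":-0.05,"ax":0,"ay":0,"az":0}]}}

```text
t: 10.05
tool_pos: [0.5241, -0.304, 0.1504]
tool_rot: [3.14, 0.0, 1.038]
force: [0.1, -0.4, 1.9]
grip_width: 0.337
```

Call:
{"fn": "apply_moves", "kwargs": {"deltas": [{"tx":0,"ty":0,"tz":0,"ax":0,"ay":0,"az":0},{"tx":0,"ty":0,"tz":0,"ax":0,"ay":0,"az":0},{"tx":0,"ty":0,"tz":0,"ax":0,"ay":0,"az":0},{"tx":0,"ty":0,"tz":0,"ax":0,"ay":0,"az":0},{"tx":0,"ty":0,"tz":0,"ax":0,"ay":0,"az":0}], "fingers": 6.5}}

```text
t: 10.55
tool_pos: [0.5235, -0.3037, 0.1494]
tool_rot: [-3.141, 0.0, 1.038]
force: [0.1, -0.8, 0.0]
grip_width: 0.695
```

Call:
{"fn": "apply_moves", "kwargs": {"deltas": [{"tx":0,"ty":0,"tz":1,"ax":0,"ay":0,"az":0},{"tx":0,"ty":0,"tz":3,"ax":0,"ay":0,"az":0},{"tx":0,"ty":0,"tz":6,"ax":0,"ay":0,"az":0},{"tx":0,"ty":0,"tz":9,"ax":0,"ay":0,"az":0},{"tx":0,"ty":0,"tz":12,"ax":0,"ay":0,"az":0}]}}

```text
t: 11.05
tool_pos: [0.5236, -0.3037, 0.2715]
tool_rot: [3.141, 0.0, 1.038]
force: [0.5, -0.2, -0.2]
grip_width: 0.745
```

```bash
python3 - <<'E'
from station import ctrl
from h import *
p=ctrl.snapshot("top"); n=400;s=.0005
x0,y0=.523,-.187
A=rect(p,x0,y0,n,.032); hsv=cv2.cvtColor(A,cv2.COLOR_BGR2HSV)
bad=(hsv[...,2]<165)|(hsv[...,1]>150)
m=(~bad).astype(np.uint8)*255; 
r,c=np.mgrid[:n,:n]; X=x0+s*n/2-s*r; Y=y0+s*n/2-s*c
for cx,cy in [(.5225,-.187),(.522,-.188),(.5235,-.186)]:
    rr=np.hypot(X-cx,Y-cy); an=np.degrees(np.arctan2(Y-cy,X-cx))
    out=[]
    for lo,hi in [(.030,.038),(.034,.043),(.038,.046)]:
        k=bad&(rr>lo)&(rr<hi)&(an>90)&(an<180); out.append((an[k].mean().round(1),an[k].std().round(1),k.sum()))
    print(cx,cy,out)
cx,cy=.5225,-.187
k=m>0; rr=np.hypot(X-cx,Y-cy)
c0=max(cv2.findContours(cv2.morphologyEx(m,2,np.ones((5,5))),0,2)[0],key=cv2.contourArea); q=np.array([p2w(*a[0],x0,y0,n) for a in c0])
an=np.degrees(np.arctan2(q[:,1]-cy,q[:,0]-cx)); rq=np.hypot(q[:,0]-cx,q[:,1]-cy); w=(rq>.043)&(rq<.052)
A2=np.c_[2*q[w],np.ones(w.sum())]; sol=np.linalg.lstsq(A2,(q[w]**2).sum(1),rcond=None)[0]; print('circle',sol[:2],np.sqrt(sol[2]+sol[0]**2+sol[1]**2))
S=ctrl.snapshot("scene")
cv2.imwrite('pics/f.png',np.hstack([A,cv2.resize(S['pixels'][150:270,160:280,::-1],(400,400),interpolation=2)]))
E
```

```text
0.5225 -0.187 [(np.float64(138.2), np.float64(3.5), np.int64(175)), (np.float64(138.9), np.float64(4.8), np.int64(380)), (np.float64(139.0), np.float64(5.7), np.int64(453))]
0.522 -0.188 [(np.float64(136.5), np.float64(3.4), np.int64(163)), (np.float64(137.4), np.float64(4.7), np.int64(369)), (np.float64(137.6), np.float64(5.6), np.int64(443))]
0.5235 -0.186 [(np.float64(140.4), np.float64(3.4), np.int64(169)), (np.float64(140.8), np.float64(4.7), np.int64(375)), (np.float64(140.8), np.float64(5.7), np.int64(451))]
circle [ 0.52335703 -0.18621797] 0.04951534347496504
```

View pics/f.png

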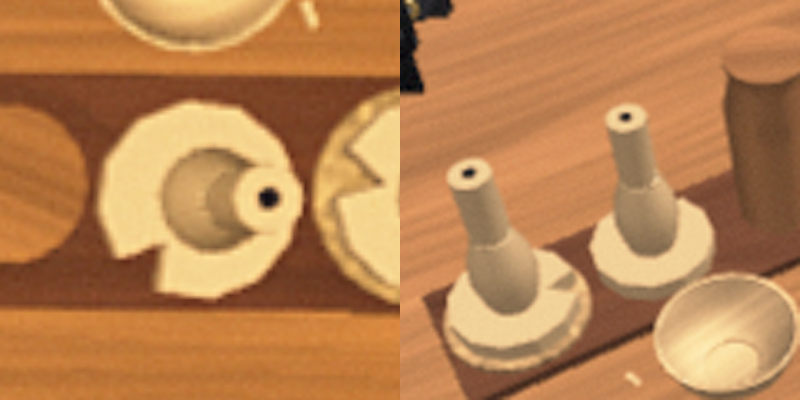

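Drilled stands centred and upright on the pad (right panel, about (515,320)). The fresh notch measures about 139.5° in the left panel, apex (162,250), with the fitted foot centre at (0.5233, −0.186). Next I'll go over fresh with the jaws at 20°.

Call:
{"fn": "apply_moves", "kwargs": {"deltas": [{"tx":0,"ty":1,"tz":0,"ax":0,"ay":0,"az":7.5},{"tx":0,"ty":3,"tz":0,"ax":0,"ay":0,"az":15},{"tx":0,"ty":5,"tz":0,"ax":0,"ay":0,"az":22.5},{"tx":0,"ty":7,"tz":0,"ax":0,"ay":0,"az":30},{"tx":0,"ty":9,"tz":0,"ax":0,"ay":0,"az":37.5}]}}

```text
t: 11.65
tool_pos: [0.5233, -0.2128, 0.2692]
tool_rot: [-3.141, -0.0, 1.697]
force: [0.5, -0.2, 0.6]
grip_width: 0.747
```

Call:
{"fn": "apply_moves", "kwargs": {"deltas": [{"tx":0,"ty":2,"tz":0,"ax":0,"ay":0,"az":7},{"tx":-0.1,"ty":2.7,"tz":0,"ax":0,"ay":0,"az":13},{"tx":-0.1,"ty":2.7,"tz":0,"ax":0,"ay":0,"az":13},{"tx":-0.1,"ty":2.7,"tz":0,"ax":0,"ay":0,"az":13}]}}

```text
t: 12.05
tool_pos: [0.5225, -0.1868, 0.2695]
tool_rot: [-3.141, 0.0, 1.916]
force: [0.3, -0.9, -0.8]
grip_width: 0.746
```

Call:
{"fn": "apply_moves", "kwargs": {"deltas": [{"tx":0,"ty":0,"tz":-3,"ax":0,"ay":0,"az":0},{"tx":0,"ty":0,"tz":-6,"ax":0,"ay":0,"az":0},{"tx":0,"ty":0,"tz":-9,"ax":0,"ay":0,"az":0},{"tx":0,"ty":0,"tz":-11.5,"ax":0,"ay":0,"az":0},{"tx":0,"ty":0,"tz":-12.5,"ax":0,"ay":0,"az":0}]}}

```text
t: 12.55
tool_pos: [0.5207, -0.1866, 0.1413]
tool_rot: [-3.138, -0.004, 1.916]
force: [0.3, 0.3, -0.4]
grip_width: 0.746
```

Call:
{"fn": "apply_moves", "kwargs": {"deltas": [{"tx":0,"ty":0,"tz":0,"ax":0,"ay":0,"az":0},{"tx":0,"ty":0,"tz":0,"ax":0,"ay":0,"az":0},{"tx":0,"ty":0,"tz":0,"ax":0,"ay":0,"az":0}]}}

```text
t: 12.85
tool_pos: [0.5238, -0.1875, 0.1465]
tool_rot: [3.14, 0.002, 1.918]
force: [0.3, -0.7, -0.0]
grip_width: 0.746
```

Call:
{"fn": "apply_moves", "kwargs": {"deltas": [{"tx":0,"ty":0,"tz":0,"ax":0,"ay":0,"az":0},{"tx":0,"ty":0,"tz":0,"ax":0,"ay":0,"az":0},{"tx":0,"ty":0,"tz":0,"ax":0,"ay":0,"az":0},{"tx":0,"ty":0,"tz":0,"ax":0,"ay":0,"az":0},{"tx":0,"ty":0,"tz":0,"ax":0,"ay":0,"az":0}], "fingers": 2}}

```text
t: 13.35
tool_pos: [0.5226, -0.1867, 0.1446]
tool_rot: [3.142, 0.0, 1.919]
force: [0.0, 0.3, -0.1]
grip_width: 0.378
```

Call:
{"fn": "apply_moves", "kwargs": {"deltas": [{"tx":0,"ty":0,"tz":0,"ax":0,"ay":0,"az":0},{"tx":0,"ty":0,"tz":0,"ax":0,"ay":0,"az":0},{"tx":0,"ty":0,"tz":0,"ax":0,"ay":0,"az":0},{"tx":0,"ty":0,"tz":0,"ax":0,"ay":0,"az":0},{"tx":0,"ty":0,"tz":0,"ax":0,"ay":0,"az":0}]}}

```text
t: 13.85
tool_pos: [0.5228, -0.1867, 0.1446]
tool_rot: [3.141, 0.0, 1.919]
force: [1.8, 0.7, 0.2]
grip_width: 0.331
```

Call:
{"fn": "apply_moves", "kwargs": {"deltas": [{"tx":0,"ty":0,"tz":0.5,"ax":0,"ay":0,"az":0},{"tx":0,"ty":0,"tz":1.2,"ax":0,"ay":0,"az":0},{"tx":0,"ty":0,"tz":2.5,"ax":0,"ay":0,"az":0},{"tx":0,"ty":0,"tz":4.5,"ax":0,"ay":0,"az":0},{"tx":0,"ty":0,"tz":6.5,"ax":0,"ay":0,"az":0}]}}

```text
t: 14.35
tool_pos: [0.5223, -0.1867, 0.2107]
tool_rot: [-3.141, -0.0, 1.919]
force: [-0.1, 0.3, -4.0]
grip_width: 0.334
```

Call:
{"fn": "apply_moves", "kwargs": {"deltas": [{"tx":0,"ty":0,"tz":3,"ax":0,"ay":0,"az":0},{"tx":0,"ty":0,"tz":6,"ax":0,"ay":0,"az":0},{"tx":0,"ty":0,"tz":9,"ax":0,"ay":0,"az":0},{"tx":0,"ty":0,"tz":12,"ax":0,"ay":0,"az":0},{"tx":0,"ty":0,"tz":14,"ax":0,"ay":0,"az":0}]}}

```text
t: 14.85
tool_pos: [0.5229, -0.187, 0.3533]
tool_rot: [3.139, 0.003, 1.919]
force: [-0.1, -0.6, -4.2]
grip_width: 0.334
```

Call:
{"fn": "apply_moves", "kwargs": {"deltas": [{"tx":-0.1,"ty":1,"tz":0,"ax":0,"ay":0,"az":-3},{"tx":-0.5,"ty":3.5,"tz":0,"ax":0,"ay":0,"az":-9},{"tx":-1,"ty":6.5,"tz":0,"ax":0,"ay":0,"az":-15},{"tx":-1.4,"ty":9.5,"tz":0,"ax":0,"ay":0,"az":-21},{"tx":-1.8,"ty":12.5,"tz":0,"ax":0,"ay":0,"az":-27}]}}

```text
t: 15.35
tool_pos: [0.504, -0.0608, 0.3505]
tool_rot: [3.141, 0.0, 1.443]
force: [-0.5, 0.1, -3.6]
grip_width: 0.335
```

Call:
{"fn": "apply_moves", "kwargs": {"deltas": [{"tx":-0.4,"ty":3,"tz":0,"ax":0,"ay":0,"az":-6},{"tx":-0.8,"ty":6,"tz":0,"ax":0,"ay":0,"az":-12},{"tx":-1.2,"ty":9,"tz":0,"ax":0,"ay":0,"az":-18},{"tx":-1.6,"ty":12,"tz":0,"ax":0,"ay":0,"az":-24},{"tx":-2,"ty":15,"tz":0,"ax":0,"ay":0,"az":-30}]}}

```text
t: 15.85
tool_pos: [0.484, 0.0893, 0.3506]
tool_rot: [3.141, -0.0, 0.92]
force: [0.5, 0.3, -3.2]
grip_width: 0.338
```

Call:
{"fn": "apply_moves", "kwargs": {"deltas": [{"tx":-0.4,"ty":3,"tz":0,"ax":0,"ay":0,"az":-6},{"tx":-0.8,"ty":6,"tz":0,"ax":0,"ay":0,"az":-12},{"tx":-1.1,"ty":8.5,"tz":0,"ax":0,"ay":0,"az":-18},{"tx":-1.3,"ty":10,"tz":0,"ax":0,"ay":0,"az":-23.3},{"tx":-1.3,"ty":10,"tz":0,"ax":0,"ay":0,"az":-23.3}]}}

```text
t: 16.35
tool_pos: [0.471, 0.19, 0.3504]
tool_rot: [-3.141, -0.001, 0.519]
force: [0.5, 0.5, -4.2]
grip_width: 0.334
```

Call:
{"fn": "apply_moves", "kwargs": {"deltas": [{"tx":0,"ty":0,"tz":-3,"ax":0,"ay":0,"az":0},{"tx":0,"ty":0,"tz":-6,"ax":0,"ay":0,"az":0},{"tx":0,"ty":0,"tz":-8,"ax":0,"ay":0,"az":0},{"tx":0,"ty":0,"tz":-9,"ax":0,"ay":0,"az":0},{"tx":0,"ty":0,"tz":-9,"ax":0,"ay":0,"az":0}]}}

```text
t: 16.85
tool_pos: [0.4709, 0.1875, 0.2585]
tool_rot: [-3.141, 0.003, 0.518]
force: [-0.6, 0.7, -3.7]
grip_width: 0.34
```

```bash
python3 - <<'E'
from station import ctrl
from h import *
p=ctrl.snapshot("top");S=ctrl.snapshot("scene")
A=rect(p,.475,.19,400,.150-.002)
cv2.imwrite('pics/g.png',np.hstack([A,cv2.resize(S['pixels'][60:190,280:410,::-1],(400,400),interpolation=2)]))
E
```

```text
(no output)
```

View pics/g.png

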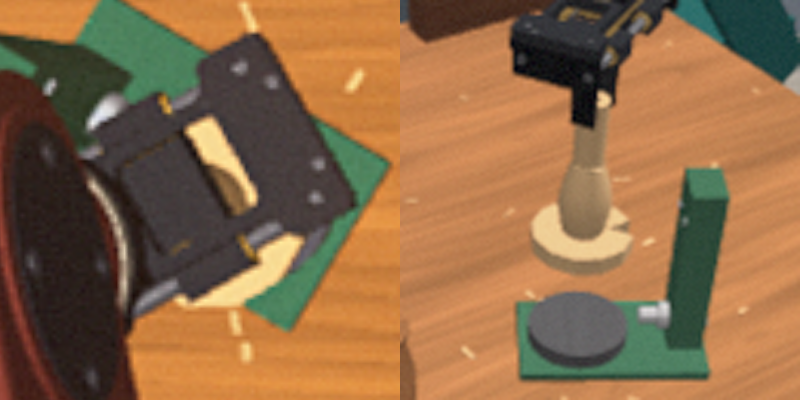

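The notch faces the guide in the scene view (about (618,225) in the crop), and the base hangs upright over the table. I'll lower it.

Call:
{"fn": "apply_moves", "kwargs": {"deltas": [{"tx":0,"ty":0,"tz":-2,"ax":0,"ay":0,"az":0},{"tx":0,"ty":0,"tz":-4.5,"ax":0,"ay":0,"az":0},{"tx":0,"ty":0,"tz":-6.5,"ax":0,"ay":0,"az":0},{"tx":0,"ty":0,"tz":-8,"ax":0,"ay":0,"az":0},{"tx":0,"ty":0,"tz":-8.8,"ax":0,"ay":0,"az":0}]}}

```text
t: 17.45
tool_pos: [0.4718, 0.1882, 0.1713]
tool_rot: [3.142, -0.0, 0.518]
force: [-0.4, -0.4, -3.7]
grip_width: 0.335
```

Call:
{"fn": "apply_moves", "kwargs": {"deltas": [{"tx":0,"ty":0,"tz":-0.2,"ax":0,"ay":0,"az":0},{"tx":0,"ty":0,"tz":-0.4,"ax":0,"ay":0,"az":0},{"tx":0,"ty":0,"tz":-0.6,"ax":0,"ay":0,"az":0},{"tx":0,"ty":0,"tz":-0.7,"ax":0,"ay":0,"az":0},{"tx":0,"ty":0,"tz":-0.8,"ax":0,"ay":0,"az":0}]}}

```text
t: 17.95
tool_pos: [0.4719, 0.1884, 0.164]
tool_rot: [3.141, -0.001, 0.518]
force: [0.7, -0.1, -4.3]
grip_width: 0.337
```

Call:
{"fn": "apply_moves", "kwargs": {"deltas": [{"tx":0,"ty":0,"tz":-0.05,"ax":0,"ay":0,"az":0},{"tx":0,"ty":0,"tz":-0.1,"ax":0,"ay":0,"az":0},{"tx":0,"ty":0,"tz":-0.15,"ax":0,"ay":0,"az":0},{"tx":0,"ty":0,"tz":-0.2,"ax":0,"ay":0,"az":0},{"tx":0,"ty":0,"tz":-0.2,"ax":0,"ay":0,"az":0}]}}

```text
t: 18.45
tool_pos: [0.4715, 0.1883, 0.1614]
tool_rot: [-3.142, 0.0, 0.518]
force: [-0.3, 0.1, -4.1]
grip_width: 0.338
```

Call:
{"fn": "apply_moves", "kwargs": {"deltas": [{"tx":0,"ty":0,"tz":-0.05,"ax":0,"ay":0,"az":0},{"tx":0,"ty":0,"tz":-0.1,"ax":0,"ay":0,"az":0},{"tx":0,"ty":0,"tz":-0.15,"ax":0,"ay":0,"az":0},{"tx":0,"ty":0,"tz":-0.15,"ax":0,"ay":0,"az":0}]}}

```text
t: 18.85
tool_pos: [0.472, 0.1883, 0.1605]
tool_rot: [3.141, -0.001, 0.518]
force: [1.2, -0.9, -0.9]
grip_width: 0.338
```

Touching down now. One more half millimetre, then release and rise.

Call:
{"fn": "apply_moves", "kwargs": {"deltas": [{"tx":0,"ty":0,"tz":-0.05,"ax":0,"ay":0,"az":0},{"tx":0,"ty":0,"tz":-0.05,"ax":0,"ay":0,"az":0}]}}

```text
t: 19.05
tool_pos: [0.4722, 0.1883, 0.1605]
tool_rot: [3.141, -0.001, 0.517]
force: [-0.4, -1.8, 2.5]
grip_width: 0.335
```

Call:
{"fn": "apply_moves", "kwargs": {"deltas": [{"tx":0,"ty":0,"tz":0,"ax":0,"ay":0,"az":0},{"tx":0,"ty":0,"tz":0,"ax":0,"ay":0,"az":0},{"tx":0,"ty":0,"tz":0,"ax":0,"ay":0,"az":0},{"tx":0,"ty":0,"tz":0,"ax":0,"ay":0,"az":0},{"tx":0,"ty":0,"tz":0,"ax":0,"ay":0,"az":0}], "fingers": 6.5}}

```text
t: 19.55
tool_pos: [0.4715, 0.1883, 0.1594]
tool_rot: [-3.141, 0.0, 0.518]
force: [-0.9, 0.3, 0.3]
grip_width: 0.695
```

Call:
{"fn": "apply_moves", "kwargs": {"deltas": [{"tx":0,"ty":0,"tz":1,"ax":0,"ay":0,"az":0},{"tx":0,"ty":0,"tz":3,"ax":0,"ay":0,"az":0},{"tx":0,"ty":0,"tz":6,"ax":0,"ay":0,"az":0},{"tx":0,"ty":0,"tz":9,"ax":0,"ay":0,"az":0},{"tx":0,"ty":0,"tz":12,"ax":0,"ay":0,"az":0}]}}

```text
t: 20.05
tool_pos: [0.4716, 0.1883, 0.2816]
tool_rot: [3.141, -0.001, 0.518]
force: [0.3, -0.5, -0.6]
grip_width: 0.745
```

Call:
{"fn": "apply_moves", "kwargs": {"deltas": [{"tx":-2,"ty":-4,"tz":0,"ax":0,"ay":0,"az":0},{"tx":-3,"ty":-8,"tz":0,"ax":0,"ay":0,"az":0},{"tx":-4,"ty":-12,"tz":0,"ax":0,"ay":0,"az":0},{"tx":-4,"ty":-16,"tz":0,"ax":0,"ay":0,"az":0},{"tx":-4,"ty":-20,"tz":0,"ax":0,"ay":0,"az":0}]}}

```text
t: 20.55
tool_pos: [0.4313, -0.013, 0.2807]
tool_rot: [3.14, -0.002, 0.518]
force: [1.1, 0.0, 0.4]
grip_width: 0.749
```

```bash
python3 - <<'E'
from station import ctrl
from h import *
p=ctrl.snapshot("top"); S=ctrl.snapshot("scene"); n=400;s=.0005
x0,y0=.4715,.1885
A=rect(p,x0,y0,n,.048); hsv=cv2.cvtColor(A,cv2.COLOR_BGR2HSV)
bad=(hsv[...,2]<165)|(hsv[...,1]>150)|(hsv[...,1]<50)
r,c=np.mgrid[:n,:n]; X=x0+s*n/2-s*r; Y=y0+s*n/2-s*c
for cx,cy in [(.4715,.1885),(.470,.190)]:
    rr=np.hypot(X-cx,Y-cy); an=np.degrees(np.arctan2(Y-cy,X-cx))
    print(cx,cy,[an[bad&(rr>lo)&(rr<hi)&(an>20)&(an<100)].mean().round(1) for lo,hi in [(.03,.038),(.034,.043),(.038,.046)]])
m=cv2.morphologyEx((~bad).astype(np.uint8)*255,2,np.ones((5,5)))
c0=max(cv2.findContours(m,0,2)[0],key=cv2.contourArea); q=np.array([p2w(*a[0],x0,y0,n) for a in c0])
rq=np.hypot(q[:,0]-x0,q[:,1]-y0); w=(rq>.043)&(rq<.053)
A2=np.c_[2*q[w],np.ones(w.sum())]; sol=np.linalg.lstsq(A2,(q[w]**2).sum(1),rcond=None)[0]; print('foot circle',sol[:2],np.sqrt(sol[2]+sol[0]**2+sol[1]**2),w.sum())
# dark hole of necks in top view
g=p['pixels'].sum(2).astype(int)
for nm,P in [('fresh',(x0,y0,.185)),('drilled',(.5235,-.3037,.175))]:
    q=np.array(p['intrinsics'])@(np.array(p['R'])@np.array(P)+np.array(p['t'])); u,v=(q[:2]/q[2]).round().astype(int)
    w=g[v-5:v+6,u-5:u+6]; wt=np.clip(w.min()+150-w,0,None); rr,cc=np.mgrid[v-5:v+6,u-5:u+6]
    print(nm,ray(p,(cc*wt).sum()/wt.sum(),(rr*wt).sum()/wt.sum(),P[2]).round(4))
P=rect(p,.522,-.30,400,.038)
cv2.imwrite('pics/k.png',np.vstack([np.hstack([A,P])[50:350],cv2.resize(S['pixels'][100:280,150:430,::-1],(800,300)) if 0 else cv2.resize(S['pixels'][100:280,120:440,::-1],(800,290))]))
E
```

```text
0.4715 0.1885 [np.float64(62.1), np.float64(60.1), np.float64(60.3)]
0.47 0.19 [np.float64(58.4), np.float64(57.4), np.float64(57.8)]
foot circle [0.4716427  0.18709522] 0.04898616558938029 238
fresh [0.4719 0.1876 0.185 ]
drilled [ 0.5257 -0.3033  0.175 ]
```

View pics/k.png

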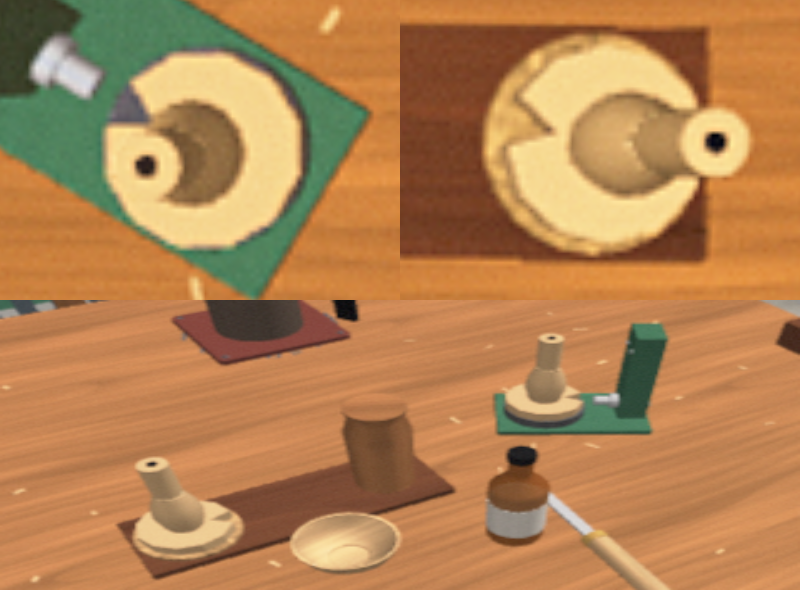

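Fresh sits centred on the table, with its notch (top-left panel, (130,105)) pointing at the guide. Drilled stands on the pad, and everything else is in place. I'll hand it in.

```bash
python3 -c "
from station import ctrl
print(ctrl.observe()['t']); print(ctrl.sign_off())"
```

```text
20.65
the job is handed in; nothing more can be done
None
```

The drilled lamp base now stands on the cork pad and the fresh one on the jig's table, notch towards the drill guide. I handed the job in at 20.65 s; the station gave no verdict.

- **Drilled:** the last picture puts its axis about 2 mm from my estimate of the pad centre. It is upright and released.
- **Fresh:** two checks put its axis within about 1.5 mm of the table's. Its notch faces about 60°, against 59.2° for the jig's axis, or about 1° off; depending on the foot centre assumed, the readings ran from 57° to 62°. The limit is 6.9°.
- **Forces:** I gripped at 25 N. The wrist force stayed below 5 N in every reading, including both set-downs.
- **Other things:** the vase, oil bottle, bowl and gouge look unmoved in the last picture, though I did not measure them.

One check failed: the circle fit of the pad merged it with the bench. I took the pad centre from the picture, the detector and the 115 mm spacing instead, and these agreed within about 5 mm.

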